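# Set the pail under the seasoning carousel and hold the tall jar to the front

## Robot

A 6-joint arm with a two-finger parallel gripper is mounted at the origin on the work surface. World frame = base frame: x ahead of the robot, y to its left, z up, the work surface at z = 0. Lengths are in mm, angles in rad, forces in N, time in s.
With the tool pointing down it reaches from about 350 to 975 mm from the base axis. Payload 7.1 kg.
Tool frame: the origin (TCP) lies at the very end of the fingers, on their centre line; the grasp point (between the pads) lies 19 mm behind it; x points along the fingers, y is the direction in which the jaws open and shut, and the axes are right-handed (so a half turn about x gives the same grasp; the last joint's range is limited). The gripper opens to 88 mm and grips with 3 to 60 N. Pads are 20 mm wide; open, the fingers measure 115 mm over their backs; the gripper's body (75 mm by 178 mm) begins 61 mm behind the grasp point.
Start: joints at [-1.36, 0.423, 1.63, -0, 1.089, -0.019], TCP at [142.384, -608.549, 222.675] pointing down, gripper open.
Joint ranges: [-3, 3], [-0.9, 2.11], [0.09, 2.58], [-1.31, 4.45], [0.11, 2.69], [-2.54, 2.54]. Speed limits (rad/s): [2.39, 2.39, 3.01, 3.14, 3.14, 3.14].

## Interface

Orientations are given as a rotation vector (axis times angle).
In Python, from workcell import ctrl gives the robot as it stands. The module is installed in compiled form; this text tells all that it offers.
- The arm moves only by the tool carry_out, never from a script. Its argument "commands" is a list of rows, each a list of 6 numbers: the shift along the tool's x, y, z in m, then the turn, a rotation vector about the tool's x, y, z in degrees. In form: [[tx, ty, tz, rx, ry, rz], ...]. A call has 1 to 8 rows; each row shifts and turns the pose as measured when the row begins, along the tool's axes as they then stand; what a row does not reach is not made up. A row lasts 1/8 s, in which the tool goes at most 62.5 mm and 10.7 degrees, less where a joint would pass 70% of its speed; a pose out of reach is approached as far as the arm can. A call with a gripper value outside its range is refused whole. "grip" is the closure, from 0 (fully open) to 1 (shut), set as the call begins (left out, the last holds). The fingers move at their own pace and stop on an object; the grip force is fixed at half the most. Time passes only in rows, so rows that do not move let the fingers close. It gives the time, the measured TCP pose, the force and the opening at its end, in the units of the state.
- ctrl.get_obs(): the state, without advancing time (a new reading comes with each control period).
- ctrl.get_image(name): name is "scene" or "top" or "wrist"; returns a dict with "pixels" (420x560x3 uint8, blue, green, red), "intrinsics" (3x3 intrinsics, pixels), "rvec" (rotation vector, rad) and "tvec" (3), from world to camera coordinates, as OpenCV has them. Camera axes: x right, y down, z forward; pixel columns grow to the right and rows downward; lengths in mm; the calibration is good to about 2 mm. A picture is of the moment at which its call begins. There is no depth.
- ctrl.close_job(): hands the job in, once; it reports no verdict.
The state is a dict: "t": time; "qpos": joint angles; "qvel": joint speeds; "joint_torque": joint torques, N m; "ee_pos": TCP position; "orientation": TCP orientation; "ft_force": force on the tool from outside, world axes, zero at the start; "moment": the same for the moment, N m; "width": finger opening in mm.
Only numpy, scipy, OpenCV 4.12 (cv2) and the standard library are available. Lean on these libraries where they do the work, as an engineer would, in place of code of your own. Each camera call takes 0.05 s, during which the arm holds its last target. There are 200 camera calls.

## Task

Lift the small steel pail up and off its hook and set it down gently, upright, in the middle of the round ledge at the front of the seasoning carousel, and let go of it. Then turn the carousel until the one tall jar (the one with a ball on its lid) squarely faces the ledge, and finish while still gripping the carousel, holding it still there so that a colleague can fill the pail. Do not shift or knock over the shaker and the tumbler.

Things in the scene. Friction and masses are not known exactly. Their poses are not given: they have to be found in the camera images.
- carousel: Fixed dark steel foot of the carousel, 150 mm across; origin on the table under the turning axis; -x points to its front (the ledge). On it turns an grey turntable 200 mm across, top 30 mm above the table, with five white jars with steel lids (53 mm across, fixed on it) evenly in a circle of radius 68 mm: four short (60 mm) and one tall. It stands left or right of the middle.
- ledge (a point): Centre of the top face of the round black rubber-topped ledge at the carousel's front: 96 mm across, 12 mm above the table, 155 mm from the turning axis. Axes as the carousel's: -x points away from the turning axis.
- turntable (a joint): Angle of the turntable on its foot, rad; grows anticlockwise seen from above; 0 (or any whole turn, 2 pi) when the tall jar squarely faces the ledge. No stops: it turns endlessly either way. Light friction (about 0.06 N m); it stays where it is left.
- turn_grip (a point): Middle of the black square grip on top of the carousel's central post, on the turning axis, 180 mm above the table; it turns with the turntable (tall jar towards its -x; flat faces square to its x and y). The grip is 34 x 34 mm, from 150 to 205 mm above the table, above all jars.
- tall_jar (a point): Centre of the tall jar, on the turntable 68 mm from the axis, 76 mm above the table. The jar is 53 mm across and 92 mm tall, with a 20 mm steel ball on the lid; highest point 140 mm above the table. The other four jars' lids are 90 mm above the table and flat.
- hook_seat (a point): Top of the hook's level 8 mm wire arm where the pail hangs, 199 mm above the table; axes as hook_stand. The arm runs from the post (75 mm from here along +x) along -x and turns up at its end: from 15 to 35 mm from here along -x, the end 22 mm higher. Raise the pail 30 to 50 mm to clear it (at 60 mm the cup meets the arm from below).
- pail_foot (a point): Centre of the underside of the pail, z up. The pail is a round steel cup (56 mm across at the foot, 64 mm at the rim, 48 mm high) with a fixed wire bail over it whose level top bar (7 mm wire, middle 120 mm above the foot) hangs on the hook arm; 0.16 kg or so. It stands on its flat foot.
- pail_knob (a point): Grasp point on the pail's upright black knob, on the pail's axis, 160 mm above its foot. The knob is a plain cylinder 18 mm across, from 122 mm to 180 mm above the foot, free all round: take it from above.
- pail: The pail itself; origin as pail_foot (centre of the underside).
- hook_stand: The fixed hook stand: dark base 130 x 120 x 12 mm, round upright post 16 mm across, 200 mm tall; origin on the table under the post; the hook points to its -x.
- shaker: Bystander: steel shaker, 44 mm across, 85 mm tall, standing between carousel and hook stand; origin at the centre of its underside.
- tumbler: Bystander: steel tumbler, 66 mm across, 85 mm tall, standing between carousel and hook stand; origin at the centre of its underside.
Mind the look-alikes: they are no part of the job. What is shaped like the hook_stand but yellow is not meant.

How it is judged (in metres and radians):
On the way, in this order (a step that is already met when the one before it is completed fails the run):
1. the pail has been lifted off its hook and is carried by the gripper (horizontal distance between pail_foot and hook_seat above 0.05 m and contact force between pail and hook_stand below 0.05 N and contact force between pail and the fingers above 0.3 N and height (world z) of pail_foot above 0.04 m), for 0.1 s.
2. the pail stands upright on the ledge, let go (horizontal distance between pail_foot and ledge below 0.018 m and z of pail_foot in the frame of ledge below 0.006 m and angle between pail_foot's own z axis and vertical below 0.12 rad and contact force between pail and the fingers below 0.05 N and linear speed of pail below 0.03 m/s), for 0.2 s.
3. the tall jar faces the ledge (y of tall_jar in the frame of ledge between -0.01 and 0.01 m and horizontal distance between tall_jar and ledge below 0.12 m and velocity of joint turntable between -0.05 and 0.05 rad/s), for 0.2 s.
At the end, for the whole second after the job is handed in: Pail upright (7 degrees) and at rest on the ledge, within 18 mm of its centre, not touched by the gripper; tall jar's middle within 10 mm (about 8 degrees of turn) of the carousel's front line, turntable still; the fingers still hold the turntable (grip or jars) with over 2 N (all of step 2 and all of step 3 and contact force between the fingers and turntable above 2 N); the arm keeps its last pose, push and grip.
It fails at once if the shaker is shifted more than 30 mm or tipped (distance of shaker from where it was at the start of the episode above 0.03 m or angle between shaker's own z axis and vertical above 0.35 rad).
It fails at once if the tumbler is shifted more than 30 mm or tipped (distance of tumbler from where it was at the start of the episode above 0.03 m or angle between tumbler's own z axis and vertical above 0.35 rad).
It fails at once if the pail drops or slams onto the ledge (faster than 0.6 m/s just above it) (horizontal distance between pail_foot and ledge below 0.05 m and z of pail_foot in the frame of ledge below 0.03 m and linear speed of pail above 0.6 m/s).
It also fails if it takes over 67 s, if anything falls off the work surface, if the arm or the gripper's body presses on something with over 40 N, if the wrist force passes 120 N, or if a joint passes its speed limit or range.

## Working session

There is one attempt and no reset: what is moved stays moved. The work goes in short steps, Python scripts to look and compute and a tool call to move; the robot and the scene stay as the last step left them, time stands still between calls to the robot, and variables do not carry over. Pictures are saved under pics/ and viewed, about 8 in all and at most 12, crops included, and the job is handed in when it is done.

Besides the shell and the picture viewer there is one more tool, called after "Request:" in YAML: its name, and indented under it one key for each argument. carry_out: Moves the arm, as the interface text tells. Its arguments: {"type":"object","properties":{"commands":{"type":"array"},"grip":{"type":"number"}},"required":["commands"]}

```bash
mkdir -p pics
cat > h.py <<'E'
import numpy as np, cv2
from workcell import ctrl
def cam(n):
    d=ctrl.get_image(n); R=cv2.Rodrigues(np.array(d['rvec'],float))[0]
    return d['pixels'],np.array(d['intrinsics'],float),R,np.array(d['tvec'],float).ravel()
def ray(c,u,v):
    _,K,R,t=c; d=R.T@np.linalg.inv(K)@np.array([u,v,1.]); return -R.T@t,d
def onz(c,u,v,z):
    o,d=ray(c,u,v); return o+d*(z-o[2])/d[2]
def proj(c,p):
    _,K,R,t=c; q=K@(R@np.array(p,float)+t); return q[:2]/q[2]
E
python3 - <<'E'
from h import *
o=ctrl.get_obs(); print(o)
for n in('scene','top'):
    c=cam(n); cv2.imwrite(f'pics/{n}0.png',c[0]); print(n,c[1],-c[2].T@c[3],c[2][2])
    np.savez(n+'0.npz',*c)
E
```

```text
{'t': 0.0, 'qpos': array([-1.36001572e+00,  4.23844711e-01,  1.63068128e+00, -2.44352441e-05,
        1.08858865e+00, -1.90060580e-02]), 'qvel': array([-0.00115427,  0.00118327,  0.00039672, -0.00025321,  0.00074949,
       -0.00023008]), 'joint_torque': array([-2.28805635e-03, -5.44618106e+01, -2.73661155e+01,  6.40924461e-02,
        2.27945996e-02, -9.98950759e-05]), 'ee_pos': array([ 142.25558668, -608.02921087,  221.90270352]), 'orientation': array([ 2.10017706,  0.24399559, -2.10053069]), 'ft_force': array([-0.32294293,  0.568238  ,  0.02261969]), 'moment': array([-0.03358186,  0.01240358, -0.00723488]), 'width': 87.65434934801793}
scene [[409.42727814   0.         271.32486695]
 [  0.         409.42727814 205.47202299]
 [  0.           0.           1.        ]] [ 932.42927325 -677.46954299  703.11173199] [-0.45983053  0.69877902 -0.54796328]
top [[411.34296975   0.         277.41141218]
 [  0.         411.34296975 207.50323946]
 [  0.           0.           1.        ]] [ 379.13971883    4.04589148 1064.12621696] [ 8.98271659e-02  6.97913779e-04 -9.95957124e-01]
```

View pics/scene0.png

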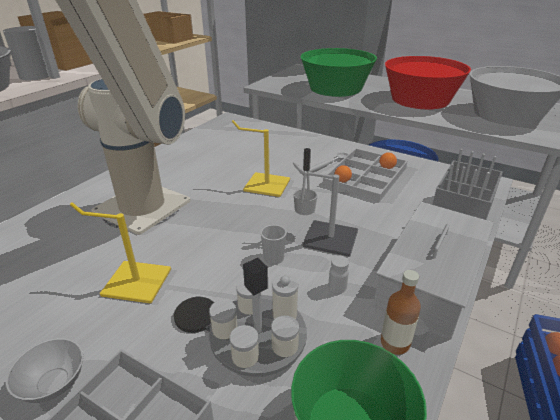

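View pics/top0.png

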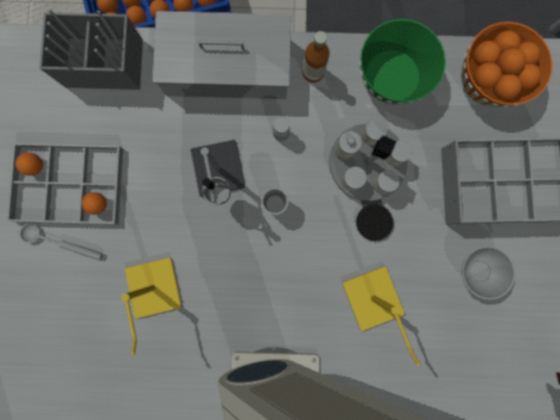

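The scene view shows the carousel (post grip about 257,275; tall jar about 285,295), the ledge (195,314), the pail with its black knob (307,158), the tumbler (273,245) and the shaker (339,273). In the top view the ledge is at (375,222), the grip (384,148), the tall jar's ball about (350,141) and the knob (208,185).

Run:
```python
from h import *
C={n:[np.load(n+'0.npz')['arr_%d'%i] for i in range(4)] for n in('scene','top')}
def blobs(n,lo,hi,th):
    g=C[n][0].max(2); m=(g<th).astype(np.uint8)
    k,l,s,ce=cv2.connectedComponentsWithStats(m)
    return [(s[i][:5].tolist(),ce[i].round(1).tolist()) for i in range(1,k) if lo<s[i][4]<hi]
for n,th in(('scene',40),('top',40)):
    print(n,*[b for b in blobs(n,25,3000,th) if 150<b[1][0]<440 and 100<b[1][1]<340],sep='\n')
for n,box in(('top',(150,90,430,270)),('scene',(160,130,380,370))):
    x0,y0,x1,y1=box; s=790/(x1-x0); s=min(s,590/(y1-y0))
    cv2.imwrite(f'pics/{n}c.png',cv2.resize(C[n][0][y0:y1,x0:x1],None,fx=s,fy=s,interpolation=cv2.INTER_CUBIC)); print(n,s)
```

```text
scene
top
([372, 137, 23, 22, 333], [383.2, 147.6])
([220, 168, 23, 20, 98], [230.4, 177.7])
([203, 178, 12, 11, 82], [208.4, 183.5])
([357, 202, 36, 38, 990], [374.2, 221.6])
top 2.8214285714285716
scene 2.4583333333333335
```

View pics/topc.png

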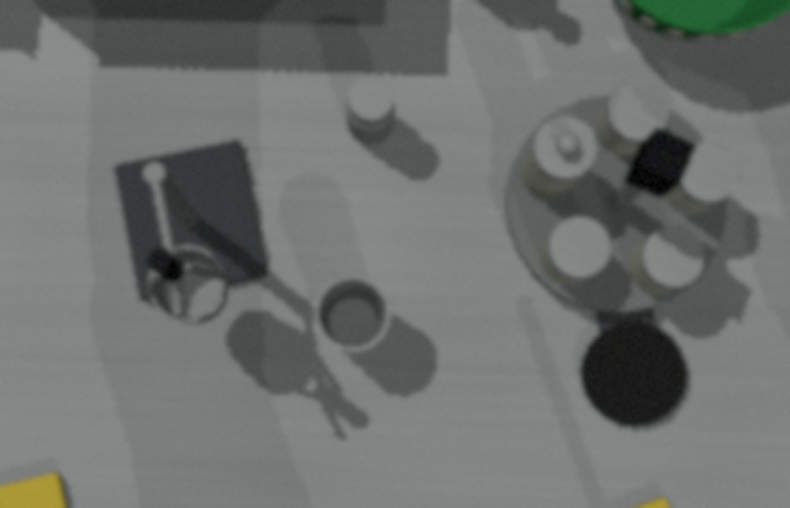

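View pics/scenec.png

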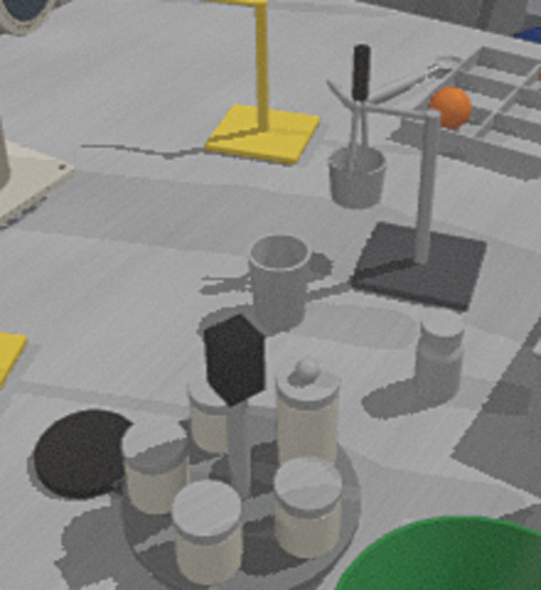

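The crops show: in the top view the ledge (635,372), ball (570,145), grip top about (668,155), knob (161,259), and lids (580,247) and (672,260). In the scene view the knob's top is at (362,47), the ball at (307,368), the grip top about (237,330), and lids (157,438), (208,507) and (308,483).

Run:
```python
from h import *
C={n:[np.load(n+'0.npz')['arr_%d'%i] for i in range(4)] for n in('scene','top')}
T=lambda u,v:(u/2.8214+150-.3,v/2.8214+90-.3); S=lambda u,v:(u/2.4583+160-.3,v/2.4583+130-.3)
def tz(n,p,z): return onz(C[n],*p,z).round(1)[:2]
def tri(a,b):
    o1,d1=ray(C['top'],*a);o2,d2=ray(C['scene'],*b)
    s=np.linalg.lstsq(np.c_[d1,-d2],o2-o1,rcond=None)[0];p,q=o1+s[0]*d1,o2+s[1]*d2
    return ((p+q)/2).round(1),np.linalg.norm(p-q).round(1)
L=tz('top',(374.8,221.6),12);print('ledge',L,'scene',tz('scene',S(83,453),12))
print('knobtop',tri(T(161,259),S(362,47)),tz('top',T(161,259),262.5),tz('scene',S(362,47),262.5))
print('knobbot scene',tz('scene',S(361,98),204.5))
print('griptop',tri(T(668,152),S(235,331)),tz('top',T(668,152),205),tz('scene',S(235,331),205))
print('ball',tri(T(569,145),S(307,368)),tz('top',T(569,145),130),tz('scene',S(307,368),130))
top=[tz('top',T(*p),90) for p in((580,247),(672,260))]
sc=[tz('scene',S(*p),90) for p in((157,438),(208,507),(308,483))]
print('lids',top,sc)
print('pail rim',tz('top',T(188,284),130.5),'posttop',tri(T(153,172),S(430,113)))
print('tumbler',tz('top',T(353,315),85),tz('scene',S(280,254),85),'shaker',tz('top',T(372,101),85),tz('scene',S(442,325),85))
print('hooktip scene',tz('scene',S(331,83),221),'armseat?',tz('scene',S(362,104),199))
```

```text
ledge [ 444.7 -245.6] scene [ 444.1 -252.3]
knobtop (array([498.9, 144.9, 263.5]), np.float64(0.3)) [498.9 145. ] [498.  146.9]
knobbot scene [499.2 147. ]
griptop (array([ 598.3, -223.5,  207.3]), np.float64(1.8)) [ 599.6 -223.5] [ 596.1 -222. ]
ball (array([ 622. , -161.6,  132.5]), np.float64(0.6)) [ 622.4 -162.2] [ 620.9 -159.1]
lids [array([ 544.9, -179.6]), array([ 535.9, -257.8])] [array([ 539. , -256.4]), array([ 614.1, -289.6]), array([ 665.5, -230.2])]
pail rim [498.8 145.4] posttop (array([572.7, 163.6, 200.9]), np.float64(3.8))
tumbler [482.1  11.4] [486.9   8.4] shaker [6.68e+02 2.00e-01] [672.1  -3.3]
hooktip scene [471.4 132.1] armseat? [501.7 145.1]
```

```bash
cat >> h.py <<'E'
def plan(p=None,yaw=None,quiet=False):
    """print state; tool-frame shift (m) and rx turn (deg) to reach p (mm), jaw yaw (deg, mod 180), tool down"""
    o=ctrl.get_obs(); R=cv2.Rodrigues(np.array(o['orientation']))[0]; y=np.degrees(np.arctan2(R[1,1],R[0,1]))
    print('t',round(o['t'],2),'tcp',o['ee_pos'].round(1),'yaw',y.round(2),'x-axis',R[:,0].round(3),'q',o['qpos'].round(3),'F',o['ft_force'].round(1),'M',o['moment'].round(2),'w',o['width'].round(1))
    if p is not None:
        print('shift m',(R.T@(np.array(p)-o['ee_pos'])/1000).round(4))
    if yaw is not None:
        a=np.radians(yaw); Rt=np.c_[[0,0,-1],[np.cos(a),np.sin(a),0],np.cross([0,0,-1],[np.cos(a),np.sin(a),0])]
        print('turn deg',np.degrees(cv2.Rodrigues(R.T@Rt)[0].ravel()).round(2))
E
python3 - <<'E'
from h import *
plan((480,-200,350),104)
E
```

```text
Traceback (most recent call last):
  File "h.py", line 15, in plan
    print('t',round(o['t'],2),'tcp',o['ee_pos'].round(1),'yaw',y.round(2),'x-axis',R[:,0].round(3),'q',o['qpos'].round(3),'F',o['ft_force'].round(1),'M',o['moment'].round(2),'w',o['width'].round(1))
                                                                                                                                                                                  ^^^^^^^^^^^^^^^^
AttributeError: 'float' object has no attribute 'round'
```

```bash
sed -i "s/o\['width'\].round(1)/round(o['width'],1)/" h.py
python3 - <<'E'
from h import *
plan((480,-200,350),104)
E
```

```text
t 0.1 tcp [ 142.3 -608.1  222. ] yaw -76.83 x-axis [-0.     0.001 -1.   ] q [-1.36   0.424  1.631 -0.     1.089 -0.019] F [0.2 0.5 0.1] M [-0.02  0.04  0.02] w 87.9
shift m [-0.1276 -0.3206 -0.4218]
turn deg [1.7917e+02 1.2000e-01 0.0000e+00]
```

Request:
carry_out:
  commands:
    - [-0.03,-0.02,-0.03,0,0,0]
    - [-0.03,-0.03,-0.04,0,0,0]
    - [-0.02,-0.035,-0.045,0,0,0]
    - [-0.01,-0.035,-0.045,0,0,0]
    - [-0.01,-0.035,-0.045,0,0,0]
    - [-0.01,-0.035,-0.045,0,0,0]
    - [0,-0.035,-0.045,0,0,0]
    - [0,-0.035,-0.045,0,0,0]
  grip: 0

```text
t: 1.1
ee_pos: [419.8, -269.9, 334.1]
orientation: [2.107, 0.24, -2.105]
ft_force: [1.1, -0.3, 0.5]
width: 87.7
```

Run:
```python
from h import *
plan((499,145.5,300),-76)
```

```text
t 1.1 tcp [ 419.8 -269.9  334.1] yaw -77.27 x-axis [ 0.     0.005 -1.   ] q [-0.598  0.115  1.78   0.005  1.249  0.749] F [ 1.1 -0.3  0.5] M [-0.01 -0.02  0.01] w 87.7
shift m [ 0.0362 -0.3876 -0.1687]
turn deg [-1.27 -0.08  0.28]
```

Request:
carry_out:
  commands:
    - [0,-0.048,-0.021,-0.3,0,0]
    - [0,-0.048,-0.021,-0.3,0,0]
    - [0,-0.048,-0.021,-0.3,0,0]
    - [0,-0.048,-0.021,-0.3,0,0]
    - [0,-0.048,-0.021,0,0,0]
    - [0,-0.048,-0.021,0,0,0]
    - [0,-0.048,-0.021,0,0,0]
    - [0,-0.03,-0.01,0,0,0]

```text
t: 2.1
ee_pos: [487.2, 137.3, 334.6]
orientation: [2.092, 0.265, -2.094]
ft_force: [0.6, -0.3, 0.4]
width: 88.2
```

Run:
```python
from h import *
plan((499,145.5,285),-76)
```

```text
t 2.1 tcp [487.2 137.3 334.6] yaw -75.9 x-axis [-0.001  0.005 -1.   ] q [0.248 0.125 1.767 0.006 1.249 1.571] F [ 0.6 -0.3  0.4] M [ 0.06 -0.04 -0.05] w 88.2
shift m [ 0.0497 -0.0048 -0.0134]
turn deg [ 0.1  -0.    0.32]
```

Request:
carry_out:
  commands:
    - [0.015,-0.0025,-0.007,0,0,0.2]
    - [0.02,-0.0025,-0.006,0,0,0.1]
    - [0.012,0,0,0,0,0]
    - [0,0,0,0,0,0]

```text
t: 2.6
ee_pos: [497.9, 145.2, 283.3]
orientation: [2.084, 0.26, -2.092]
ft_force: [-0.0, -0.2, 0.3]
width: 87.7
```

Run:
```python
from h import *
plan((499,145.5,228),-76)
c=cam('wrist'); print(proj(c,(499,145.5,262.5)),proj(c,(499,145.5,228)))
t=cam('top');s=cam('scene')
im=np.hstack([c[0][:,:],s[0][80:290,220:430].repeat(2,0).repeat(2,1)]); cv2.imwrite('pics/w1.png',cv2.resize(im,(798,343)))
```

```text
t 2.6 tcp [497.9 145.2 283.3] yaw -75.73 x-axis [-0.003 -0.002 -1.   ] q [ 2.610e-01  1.980e-01  1.801e+00 -1.000e-03  1.147e+00  1.584e+00] F [-0.  -0.2  0.3] M [ 0.   -0.02  0.  ] w 87.7
shift m [ 0.0553 -0.0001 -0.0014]
turn deg [ 0.27  0.21 -0.06]
[282.23328536 241.31497924] [282.14437764 223.5902201 ]
```

View pics/w1.png

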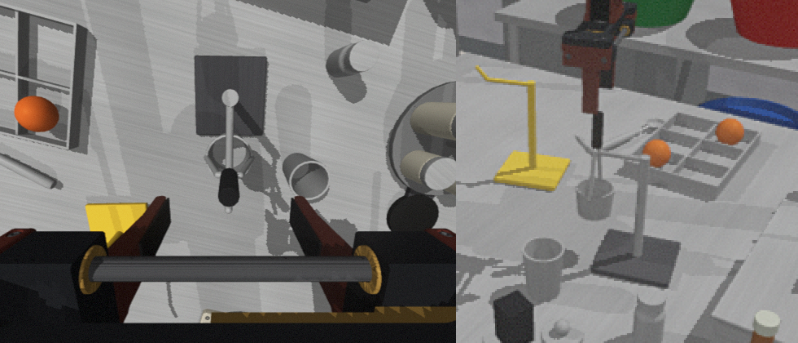

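The wrist view shows the knob's top at about (280,238) full scale, against a predicted (282,241), centred between the fingers. The hook arm runs perpendicular to the jaws.

Request:
carry_out:
  commands:
    - [0.02,0,0,0,0,0]
    - [0.02,0,0,0,0,0]
    - [0.013,0,-0.001,0,0,0]
    - [0.001,0,0,0,0,0]

```text
t: 3.25
ee_pos: [502.2, 145.3, 233.2]
orientation: [2.097, 0.26, -2.083]
ft_force: [-0.1, 0.3, -0.2]
width: 87.8
```

Request:
carry_out:
  commands:
    - [0,0,0,0,0,0]
    - [0,0,0,0,0,0]
    - [0,0,0,0,0,0]
    - [0,0,0,0,0,0]
    - [0,0,0,0,0,0]
    - [0,0,0,0,0,0]
  grip: 1

```text
t: 4.0
ee_pos: [503.5, 145.6, 235.5]
orientation: [2.101, 0.26, -2.079]
ft_force: [-0.2, 0.8, 0.5]
width: 31.3
```

Run:
```python
from h import *
plan((499,145.5,270),-76)
```

```text
t 4.0 tcp [503.5 145.6 235.5] yaw -75.82 x-axis [ 0.01   0.002 -1.   ] q [ 2.590e-01  2.540e-01  1.847e+00 -1.000e-03  1.030e+00  1.583e+00] F [-0.2  0.8  0.5] M [ 0.   -0.02  0.  ] w 31.3
shift m [-0.0345 -0.001   0.004 ]
turn deg [ 0.18 -0.6  -0.05]
```

Request:
carry_out:
  commands:
    - [0.006,-0.001,0.004,0,-0.6,0]
    - [0.001,0,0,0,0,0]
    - [0,0,0,0,0,0]
    - [0,0,0,0,0,0]

```text
t: 4.5
ee_pos: [498.8, 145.4, 228.2]
orientation: [2.088, 0.259, -2.091]
ft_force: [-0.6, -0.8, 3.1]
width: 17.4
```

Run:
```python
from h import *
plan((499,145.5,270),-76)
```

```text
t 4.5 tcp [498.8 145.4 228.2] yaw -75.81 x-axis [-0.001 -0.002 -1.   ] q [ 2.610e-01  2.620e-01  1.855e+00 -1.000e-03  1.026e+00  1.585e+00] F [-0.6 -0.8  3.1] M [-0.07  0.18 -0.  ] w 17.4
shift m [-0.0418  0.     -0.0001]
turn deg [ 0.19  0.09 -0.07]
```

Request:
carry_out:
  commands:
    - [-0.01,0,0,0,0,0]
    - [-0.012,0,0,0,0,0]
    - [-0.012,0,0,0,0,0]
    - [-0.005,0,0,0,0,0]

```text
t: 5.0
ee_pos: [498.9, 145.5, 269.5]
orientation: [2.088, 0.259, -2.091]
ft_force: [-0.1, -0.3, -1.9]
width: 17.5
```

Run:
```python
from h import *
plan((415,125,268),-76)
```

```text
t 5.0 tcp [498.9 145.5 269.5] yaw -75.81 x-axis [-0.001 -0.001 -1.   ] q [ 2.620e-01  2.130e-01  1.815e+00 -1.000e-03  1.115e+00  1.585e+00] F [-0.1 -0.3 -1.9] M [-0.05 -0.02  0.  ] w 17.5
shift m [ 0.0016 -0.0007  0.0864]
turn deg [ 0.19  0.1  -0.06]
```

Request:
carry_out:
  commands:
    - [0,0,0.015,0,0,0]
    - [0,0,0.02,0,0,0]
    - [0,0,0.02,0,0,0]
    - [0,0,0.02,0,0,0]
    - [0,0,0.01,0,0,0]
    - [0,0,0,0,0,0]

```text
t: 5.75
ee_pos: [409.0, 122.8, 268.6]
orientation: [2.084, 0.258, -2.094]
ft_force: [0.7, -0.4, -2.1]
width: 17.2
```

Run:
```python
from h import *
plan((445,-247,280),-76)
```

```text
t 5.75 tcp [409.  122.8 268.6] yaw -75.81 x-axis [-0.004 -0.002 -1.   ] q [ 2.650e-01  6.500e-02  1.994e+00 -1.000e-03  1.087e+00  1.588e+00] F [ 0.7 -0.4 -2.1] M [ 0.02 -0.04 -0.02] w 17.2
shift m [-0.0108  0.3674  0.0558]
turn deg [ 0.19  0.27 -0.06]
```

Request:
carry_out:
  commands:
    - [-0.003,0.03,0.005,0,0.2,0]
    - [-0.003,0.045,0.007,0,0,0]
    - [-0.003,0.05,0.008,0,0,0]
    - [0,0.05,0.008,0,0,0]
    - [0,0.05,0.008,0,0,0]
    - [0,0.05,0.008,0,0,0]
    - [0,0.045,0.006,0,0,0]
    - [0,0.03,0.004,0,0,0]

```text
t: 6.75
ee_pos: [449.6, -240.3, 279.3]
orientation: [2.092, 0.262, -2.079]
ft_force: [0.8, 0.8, -0.7]
width: 17.5
```

Run:
```python
from h import *
plan((445,-247,200),-76)
```

```text
t 6.75 tcp [ 449.6 -240.3  279.3] yaw -75.53 x-axis [ 0.006 -0.002 -1.   ] q [-0.515  0.183  1.829  0.002  1.123  0.802] F [ 0.8  0.8 -0.7] M [-0.02 -0.03  0.01] w 17.5
shift m [0.0793 0.005  0.0066]
turn deg [ 0.47 -0.33 -0.2 ]
```

Request:
carry_out:
  commands:
    - [0.015,0.003,0.004,0,-0.3,0]
    - [0.02,0.002,0.002,0,0,0]
    - [0.02,0,0,0,0,0]
    - [0.015,0,0,0,0,0]
    - [0.005,0,0,0,0,0]

```text
t: 7.38
ee_pos: [444.7, -246.4, 198.7]
orientation: [2.086, 0.262, -2.089]
ft_force: [0.3, -1.1, -2.1]
width: 17.5
```

Run:
```python
from h import *
plan((445,-247,158),-76)
c=cam('scene'); x0,y0=120,180
im=cv2.resize(c[0][y0:y0+180,x0:x0+220],None,fx=3,fy=3,interpolation=cv2.INTER_CUBIC); cv2.imwrite('pics/s2.png',im)
P=[ray(c,0,0)[0]]
print('ledge centre px crop',(proj(c,(445,-247,12))-[x0,y0])*3)
```

```text
t 7.38 tcp [ 444.7 -246.4  198.7] yaw -75.66 x-axis [-0.001 -0.001 -1.   ] q [-0.528  0.285  1.904 -0.002  0.952  0.793] F [ 0.3 -1.1 -2.1] M [ 0.03 -0.01 -0.01] w 17.5
shift m [ 0.0407  0.0006 -0.0002]
turn deg [ 0.34  0.09 -0.05]
ledge centre px crop [226.19974212 397.72316254]
```

View pics/s2.png

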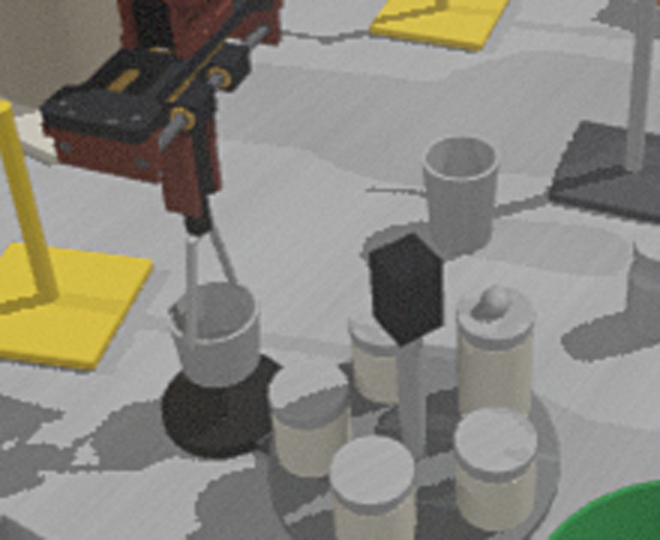

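The pail hangs upright at about (220,380) in the crop, centred over the ledge (centre about (223,401)), so I am lowering it slowly.

Request:
carry_out:
  commands:
    - [0.012,0.002,0,0,0,0]
    - [0.012,0,0,0,0,0]
    - [0.008,0,0,0,0,0]
    - [0.003,0,0,0,0,0]
    - [0,0,0,0,0,0]

```text
t: 8.05
ee_pos: [446.0, -248.6, 162.0]
orientation: [2.087, 0.261, -2.087]
ft_force: [0.7, 0.1, -1.3]
width: 17.6
```

Run:
```python
from h import *
plan((445,-248.5,158),-76)
```

```text
t 8.05 tcp [ 446.  -248.6  162. ] yaw -75.63 x-axis [ 0.    -0.002 -1.   ] q [-0.531  0.342  1.928 -0.002  0.871  0.791] F [ 0.7  0.1 -1.3] M [0.02 0.01 0.  ] w 17.6
shift m [ 0.004  -0.0004  0.001 ]
turn deg [ 0.37  0.02 -0.12]
```

Request:
carry_out:
  commands:
    - [0.002,0,0.001,0,0,0]
    - [0.002,0,0,0,0,0]

```text
t: 8.3
ee_pos: [445.4, -249.2, 158.4]
orientation: [2.088, 0.26, -2.086]
ft_force: [-0.5, -0.3, -0.6]
width: 17.3
```

Request:
carry_out:
  commands:
    - [0.001,0,0,0,0,0]

```text
t: 8.43
ee_pos: [446.0, -249.4, 158.2]
orientation: [2.089, 0.259, -2.084]
ft_force: [-1.1, 3.0, 11.7]
width: 17.1
```

Run:
```python
from h import *
plan((445,-248.5,158),-76)
```

```text
t 8.43 tcp [ 446.  -249.4  158.2] yaw -75.65 x-axis [ 0.003 -0.003 -1.   ] q [-0.532  0.347  1.931 -0.002  0.859  0.789] F [-1.1  3.  11.7] M [0.53 0.38 0.06] w 17.1
shift m [ 0.0002 -0.0011  0.0008]
turn deg [ 0.35 -0.1  -0.21]
```

Request:
carry_out:
  commands:
    - [-0.0005,0,0,0,0,0]
    - [0,0,0,0,0,0]
    - [0,0,0,0,0,0]
    - [0,0,0,0,0,0]
    - [0,0,0,0,0,0]
    - [0,0,0,0,0,0]
  grip: 0

```text
t: 9.18
ee_pos: [446.5, -249.7, 159.3]
orientation: [2.09, 0.258, -2.083]
ft_force: [-0.7, -0.9, -0.3]
width: 73.9
```

Run:
```python
from h import *
plan((446,-249,270),-76)
```

```text
t 9.18 tcp [ 446.5 -249.7  159.3] yaw -75.64 x-axis [ 0.004 -0.004 -1.   ] q [-0.532  0.346  1.93  -0.002  0.86   0.789] F [-0.7 -0.9 -0.3] M [-0.03 -0.02  0.05] w 73.9
shift m [-0.1108 -0.0003 -0.    ]
turn deg [ 0.36 -0.16 -0.28]
```

Rise straight up, and turn towards the carousel grip's yaw only once clear.

Request:
carry_out:
  commands:
    - [0,0,0,0,0,0]
    - [-0.015,0,0,0,0,0]
    - [-0.025,0,0,0,-0.1,-0.2]
    - [-0.03,0,0,0,0,0]
    - [-0.03,0,0,0,0,0]
    - [-0.015,0,0,0,0,0]

```text
t: 9.93
ee_pos: [445.9, -249.2, 280.3]
orientation: [2.089, 0.262, -2.087]
ft_force: [-0.2, -0.9, 0.4]
width: 87.6
```

Run:
```python
from h import *
plan((597.5,-223.5,270),-112.8)
c=cam('scene'); x0,y0=120,180
im=cv2.resize(c[0][y0:y0+180,x0:x0+220],None,fx=3,fy=3,interpolation=cv2.INTER_CUBIC); cv2.imwrite('pics/s3.png',im)
for p in((445,-247,12),(445,-247,192)): print((proj(c,p)-[x0,y0])*3)
```

```text
t 9.93 tcp [ 445.9 -249.2  280.3] yaw -75.65 x-axis [ 0.001 -0.001 -1.   ] q [-0.533  0.186  1.823 -0.     1.132  0.788] F [-0.2 -0.9  0.4] M [ 0.01 -0.05 -0.03] w 87.6
shift m [ 0.0104  0.0126 -0.1533]
turn deg [ 3.715e+01 -5.000e-02 -3.000e-02]
[226.19974212 397.72316254]
[195.38906845 207.36918481]
```

View pics/s3.png

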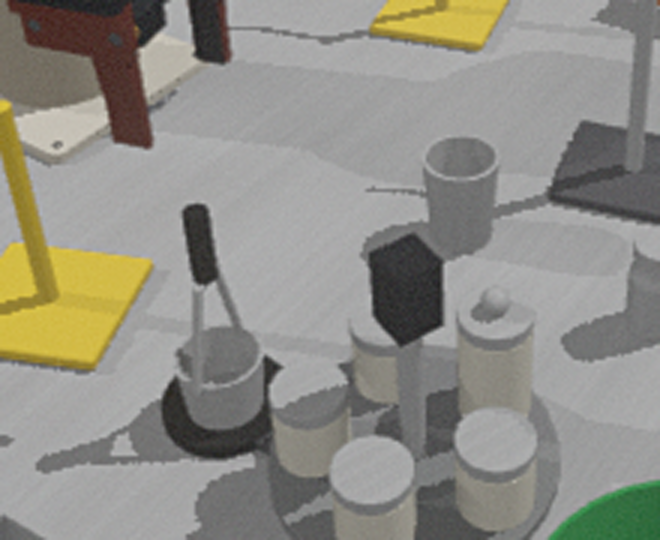

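The pail stands upright in the middle of the ledge, its knob top at about (195,208) against an expected (195,207). Next I go over the grip.

Request:
carry_out:
  commands:
    - [0,0.003,-0.025,9.3,0,0]
    - [0,0,-0.03,9.3,0,0]
    - [0,-0.005,-0.03,9.3,0,0]
    - [0,-0.01,-0.03,9.3,0,0]
    - [0,0,0,0,0,0]

```text
t: 10.6
ee_pos: [564.6, -238.3, 279.9]
orientation: [-1.99, 0.424, 1.991]
ft_force: [-0.4, -0.6, -0.3]
width: 87.5
```

Run:
```python
from h import *
plan((597.5,-223.5,245),-112.8)
```

```text
t 10.6 tcp [ 564.6 -238.3  279.9] yaw -114.02 x-axis [-0.    -0.001 -1.   ] q [-4.180e-01  3.470e-01  1.605e+00 -1.000e-03  1.190e+00  1.572e+00] F [-0.4 -0.6 -0.3] M [ 0.02 -0.   -0.01] w 87.5
shift m [ 0.0349 -0.0269 -0.024 ]
turn deg [-1.22  0.   -0.05]
```

Request:
carry_out:
  commands:
    - [0.005,-0.012,-0.012,-0.8,0,0]
    - [0.015,-0.012,-0.01,-0.4,0,0]
    - [0.012,-0.003,-0.002,0,0,0]
    - [0,0,0,0,0,0]

```text
t: 11.1
ee_pos: [596.4, -221.5, 243.7]
orientation: [-2.002, 0.398, 2.012]
ft_force: [0.1, 0.5, -0.2]
width: 87.6
```

Run:
```python
from h import *
plan((597.5,-223.5,163),-112.8)
c=cam('wrist'); cv2.imwrite('pics/w4.png',c[0]); np.savez('w4.npz',*c)
print(proj(c,(597.5,-223.5,205)),proj(c,(622,-161.5,130)))
```

```text
t 11.1 tcp [ 596.4 -221.5  243.7] yaw -112.43 x-axis [-0.005  0.001 -1.   ] q [-3.740e-01  4.200e-01  1.583e+00 -1.000e-03  1.144e+00  1.589e+00] F [ 0.1  0.5 -0.2] M [0.04 0.01 0.07] w 87.6
shift m [ 0.0807  0.0014 -0.0021]
turn deg [ 0.37  0.26 -0.06]
[284.01332341 230.68201405] [213.80428873 203.35327201]
```

View pics/w4.png

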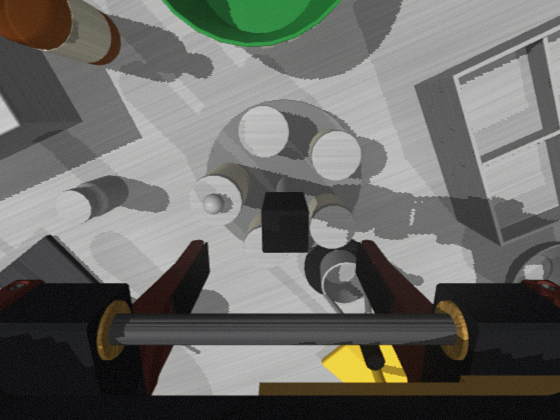

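The wrist view shows the grip's top centred at (285,230), as predicted and square to the jaws. The ball is at (213,204) against a predicted (214,203).

Request:
carry_out:
  commands:
    - [0.015,0.001,-0.002,0.3,0.2,0]
    - [0.02,0,0,0,0,0]
    - [0.02,0,0,0,0,0]
    - [0.015,0,0,0,0,0]
    - [0.005,0,0,0,0,0]

```text
t: 11.78
ee_pos: [597.6, -225.0, 166.4]
orientation: [-2.005, 0.407, 2.001]
ft_force: [-0.3, -0.1, 1.6]
width: 87.7
```

Run:
```python
from h import *
plan((597.5,-223.5,163),-112.8)
```

```text
t 11.78 tcp [ 597.6 -225.   166.4] yaw -112.86 x-axis [ 0.002 -0.002 -1.   ] q [-0.378  0.506  1.64  -0.002  0.993  1.593] F [-0.3 -0.1  1.6] M [ 0.03 -0.   -0.01] w 87.7
shift m [ 0.0034 -0.0013  0.0007]
turn deg [-0.06 -0.15 -0.07]
```

Request:
carry_out:
  commands:
    - [0.003,-0.001,0,0,0,0]
    - [0,0,0,0,0,0]
    - [0,0,0,0,0,0]
    - [0,0,0,0,0,0]
    - [0,0,0,0,0,0]
    - [0,0,0,0,0,0]
    - [0,0,0,0,0,0]
  grip: 1

```text
t: 12.65
ee_pos: [599.1, -224.6, 165.1]
orientation: [-2.009, 0.408, 1.997]
ft_force: [0.2, -0.3, 0.2]
width: 34.0
```

Run:
```python
from h import *
plan((597.5,-223.5,163),-112.8)
```

```text
t 12.65 tcp [ 599.1 -224.6  165.1] yaw -112.87 x-axis [ 0.005 -0.004 -1.   ] q [-0.377  0.508  1.64  -0.002  0.987  1.594] F [ 0.2 -0.3  0.2] M [ 0.29 -0.12 -0.02] w 34.0
shift m [ 0.0021 -0.0004  0.0019]
turn deg [-0.07 -0.35 -0.07]
```

Request:
carry_out:
  commands:
    - [0,0,0,-2,0,0]
    - [0,0,0,-4,0,0]
    - [0,0,0,-5,0,0]
    - [0,0,0,-5,0,0]
    - [0,0,0,-5,0,0]
    - [0,0,0,-5,0,0]
    - [0,0,0,-5,0,0]
    - [0,0,0,-3,0,0]

```text
t: 13.65
ee_pos: [599.2, -223.1, 165.1]
orientation: [2.109, 0.234, -2.098]
ft_force: [-0.5, 0.3, 0.3]
width: 33.8
```

Run:
```python
from h import *
plan((598.3,-224.3,165),8.2)
```

```text
t 13.65 tcp [ 599.2 -223.1  165.1] yaw -77.26 x-axis [ 0.005 -0.    -1.   ] q [-0.376  0.508  1.641  0.002  0.988  0.971] F [-0.5  0.3  0.3] M [ 0.26 -0.1  -0.1 ] w 33.8
shift m [0.0001 0.001  0.0012]
turn deg [-85.46  -0.19  -0.27]
```

Smooth turning, with hardly any force. I continue with 85.5° to go.

Request:
carry_out:
  commands:
    - [0,0,0,-4,0,0]
    - [0,0,0,-6,0,0]
    - [0,0,0,-6,0,0]
    - [0,0,0,-6,0,0]
    - [0,0,0,-6,0,0]
    - [0,0,0,-6,0,0]
    - [0,0,0,-6,0,0]
    - [0,0,0,-4,0,0]

```text
t: 14.65
ee_pos: [598.0, -221.4, 165.1]
orientation: [1.602, 0.902, -1.595]
ft_force: [-1.3, -0.0, 0.2]
width: 33.6
```

Run:
```python
from h import *
plan((598.3,-224.3,165),8.2)
```

```text
t 14.65 tcp [ 598.  -221.4  165.1] yaw -31.23 x-axis [ 0.003  0.004 -1.   ] q [-0.375  0.507  1.642  0.005  0.992  0.167] F [-1.3 -0.   0.2] M [ 0.13 -0.11 -0.09] w 33.6
shift m [0.0001 0.0017 0.0024]
turn deg [-39.43  -0.24  -0.11]
```

Request:
carry_out:
  commands:
    - [0,0.0005,0.001,-4,0,0]
    - [0,0,0.0005,-6,0,0]
    - [0,0,0,-6,0,0]
    - [0,0,0,-6,0,0]
    - [0,0,0,-6,0,0]
    - [0,0,0,-5,0,0]
    - [0,0,0,-3,0,0]
    - [0,0,0,0,0,0]

```text
t: 15.65
ee_pos: [596.4, -221.0, 165.1]
orientation: [1.128, 1.266, -1.121]
ft_force: [0.5, 0.7, 0.2]
width: 33.7
```

Run:
```python
from h import *
plan((598.3,-224.3,165),8.2)
```

```text
t 15.65 tcp [ 596.4 -221.   165.1] yaw 6.64 x-axis [-0.     0.006 -1.   ] q [-0.376  0.506  1.643  0.006  0.994 -0.495] F [0.5 0.7 0.2] M [-0.08 -0.18  0.06] w 33.7
shift m [0.0001 0.0015 0.0035]
turn deg [-1.56 -0.33 -0.03]
```

Request:
carry_out:
  commands:
    - [0,0,0.001,-1.5,0,0]
    - [0,0,0,0,0,0]
    - [0,0,0,0,0,0]

```text
t: 16.02
ee_pos: [596.3, -221.0, 165.1]
orientation: [1.108, 1.279, -1.1]
ft_force: [-0.8, 1.0, -0.9]
width: 34.1
```

Run:
```python
from h import *
plan((598.3,-224.3,165),8.2)
c=cam('scene'); x0,y0=120,180
im=cv2.resize(c[0][y0:y0+180,x0:x0+220],None,fx=3,fy=3,interpolation=cv2.INTER_CUBIC); cv2.imwrite('pics/s5.png',im); np.savez('s5.npz',*c)
u=np.array([np.cos(np.radians(188.4)),np.sin(np.radians(188.4))])*68+[597.5,-223.5]
print('ball expected',u,(proj(c,(*u,130))-[x0,y0])*3)
```

```text
t 16.02 tcp [ 596.3 -221.   165.1] yaw 8.23 x-axis [-0.001  0.007 -1.   ] q [-0.377  0.507  1.643  0.007  0.996 -0.524] F [-0.8  1.  -0.9] M [-0.07 -0.23  0.02] w 34.1
shift m [0.0001 0.0015 0.0035]
turn deg [ 0.03 -0.4  -0.01]
ball expected [ 530.22948136 -233.43364594] [317.48842638 313.41841558]
```

View pics/s5.png

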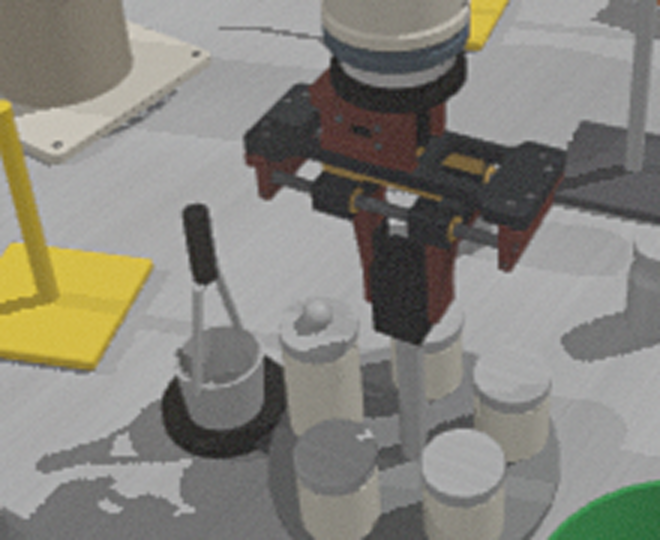

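The ball is at (318,312) against an expected (317,313), so the tall jar faces the ledge. The pail stands undisturbed, and the fingers hold the grip at 34 mm.

Request:
carry_out:
  commands:
    - [0,0,0,0,0,0]
    - [0,0,0,0,0,0]

```text
t: 16.32
ee_pos: [596.3, -221.0, 165.1]
orientation: [1.108, 1.279, -1.1]
ft_force: [-1.0, 1.6, 0.7]
width: 33.8
```

Run:
```python
from h import *
plan(); print(ctrl.close_job())
```

```text
t 16.32 tcp [ 596.3 -221.   165.1] yaw 8.22 x-axis [-0.001  0.007 -1.   ] q [-0.377  0.507  1.643  0.007  0.996 -0.524] F [-1.   1.6  0.7] M [-0.02 -0.2   0.01] w 33.8
the job is handed in; nothing more can be done
None
```

I lifted the pail off its hook, set it upright on the ledge and let go. I then turned the carousel about 121° anticlockwise by its grip and handed the job in at 16.3 s, still holding it. The hand-in reports no verdict.

- **Pail:** it touched the ledge with about 12 N before release. In the picture just after release its knob top was within about 1 pixel of where a centred pail would be, and the final picture shows it still standing upright.
- **Tall jar:** in the final picture the ball was within about 1 pixel (a few mm) of its expected place on the front line.
- **Hold:** the arm was still at the end, with the fingers closed on the grip at 33.8 mm (the grip is 34 mm).
- **Shaker and tumbler:** they look unmoved in the last picture; I did not re-measure them.
- **Disagreement:** the first two estimates of the ledge's centre differed by about 7 mm in y (the scene one read by eye). I placed the pail between them, about 4 mm from either, and the 18 mm tolerance covers that.

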